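# Fetch the hemmed-in thread wax from the spool caddy

### The job

The yellow block of thread wax on the wooden spool caddy is hemmed in by three thread spools. First stand all three spools upright on the blue side mat, then lay the wax flat and centred on the small wooden wax rest, lengthwise between its two dark end stops, and with the wax there put every spool back upright on the very spot of the caddy where it stood at the start. Leave the tape roll and the pincers where they lie.

Things in the scene. Friction and masses are not known exactly. Their poses are not given: they have to be found in the camera images.
- wax: loose block of yellow thread wax, 34 x 52 x 20 mm (x, y, z), 35 g, flat on the caddy's board in its middle, long side (y) along the caddy's y, 5 mm from a cheek at either end. Spools stand about 8 mm before and behind it, leaving no room for fingers until they are gone; then grip it across its 34 mm, along the caddy's x. Origin: centre of its underside; z up.
- spool_brown: loose wooden thread spool wound with dark brown thread, wooden flanges, a round dark brown label on top, 45 g, standing upright on the caddy: 50 mm high; top and bottom flange 40 mm across and 8 mm thick, the wound part between them thinner, so grip it by the top flange (42 to 50 mm above its foot). Origin: centre of its foot; z along its axis, up. Each of the three spools may start on any of the three felt spots.
- spool_blue: loose wooden thread spool wound with blue thread, wooden flanges, a round blue label on top, 45 g, standing upright on the caddy: 50 mm high; top and bottom flange 40 mm across and 8 mm thick, the wound part between them thinner, so grip it by the top flange (42 to 50 mm above its foot). Origin: centre of its foot; z along its axis, up. It may start on any of the three felt spots.
- spool_green: loose wooden thread spool wound with green thread, wooden flanges, a round green label on top, 45 g, standing upright on the caddy: 50 mm high; top and bottom flange 40 mm across and 8 mm thick, the wound part between them thinner, so grip it by the top flange (42 to 50 mm above its foot). Origin: centre of its foot; z along its axis, up. It may start on any of the three felt spots.
- spool_caddy: dark wooden caddy, fixed, 150 (x, away from the robot) x 160 mm (y). Origin: centre of its underside on the bench; board top 8 mm above. Grey felt spots, 44 mm across, at x, y = (-45, 25), (-45, -25), (45, 0) mm hold a spool each (within 4 mm of centre). Cheeks 8 mm thick at y = +-35, x -20 to 20 mm, tops 26 mm over the bench. Rims 20 mm high at left, right and far edge. Yaw about 0, varies.
- side_mat: blue mat with a black rubber edge, fixed, 90 mm (x) x 170 mm (y), 4 mm thick, to the left or right in front of the caddy; big enough for the three spools in a row along its y, some 50 mm apart. Origin: centre of its underside, on the bench.
- wax_rest: small light wooden board, fixed, 76 mm (x) x 100 mm (y), 6 mm thick, with a dark wooden stop across each end of its length: stops 9 mm thick and 60 mm long, rising 12 mm above the board, 68 mm clear between them in y; open to both sides in x. Origin: centre of its underside, on the bench. It and the mat swap sides.
- tape_roll: loose roll of cream masking tape lying flat to the left of the caddy, 108 mm across, 36 mm high; a bystander, to be left alone. Origin: centre of its underside.
- pincers: loose pincers with red grips lying to the right of the caddy, 136 x 50 x 13 mm, long side along x; a bystander, to be left alone. Origin: centre of the underside.
Not all that is in view belongs to the job. What is shaped like the spool_blue but red is not meant. Of the things that look like the spool_brown, the smaller one is meant.

How it is judged:
On the way, in this order (a step that is already met when the one before it is completed fails the run):
1. all three spools stand upright on the side mat, while the wax still lies in its pocket on the caddy (x of spool_brown in the frame of side_mat between -0.04 and 0.04 m and y of spool_brown in the frame of side_mat between -0.08 and 0.08 m and height (world z) of each of spool_brown, spool_blue, spool_green below 0.009 m and angle between each of spool_brown, spool_blue, spool_green's own z axis and vertical below 0.1 rad and linear speed of each of spool_brown, spool_blue, spool_green below 0.03 m/s and x of spool_blue in the frame of side_mat between -0.04 and 0.04 m and y of spool_blue in the frame of side_mat between -0.08 and 0.08 m and x of spool_green in the frame of side_mat between -0.04 and 0.04 m and y of spool_green in the frame of side_mat between -0.08 and 0.08 m and distance of wax from where it was at the start of the episode below 0.025 m), for 0.2 s.
2. the wax lies flat on the wax rest between the stops, the three spools still on the side mat (x of wax in the frame of wax_rest between -0.012 and 0.012 m and y of wax in the frame of wax_rest between -0.012 and 0.012 m and height (world z) of wax below 0.01 m and angle between each of wax, spool_brown, spool_blue, spool_green's own z axis and vertical below 0.1 rad and angle between the y axis of wax and the y axis of wax_rest, either way round below 0.2 rad and linear speed of each of wax, spool_brown, spool_blue, spool_green below 0.03 m/s and x of spool_brown in the frame of side_mat between -0.04 and 0.04 m and y of spool_brown in the frame of side_mat between -0.08 and 0.08 m and height (world z) of each of spool_brown, spool_blue, spool_green below 0.009 m and x of spool_blue in the frame of side_mat between -0.04 and 0.04 m and y of spool_blue in the frame of side_mat between -0.08 and 0.08 m and x of spool_green in the frame of side_mat between -0.04 and 0.04 m and y of spool_green in the frame of side_mat between -0.08 and 0.08 m), for 0.2 s.
At the end, for the whole second after the job is handed in: The wax lies flat on the wax rest, its centre within 12 mm of the rest's centre in both directions and its length within 0.2 rad of the rest's; every spool stands upright on the caddy within 12 mm of where it stood at the start; all at rest (x of wax in the frame of wax_rest between -0.012 and 0.012 m and y of wax in the frame of wax_rest between -0.012 and 0.012 m and height (world z) of wax below 0.01 m and angle between each of wax, spool_brown, spool_blue, spool_green's own z axis and vertical below 0.1 rad and angle between the y axis of wax and the y axis of wax_rest, either way round below 0.2 rad and linear speed of wax below 0.03 m/s and distance of each of spool_brown, spool_blue, spool_green from where it was at the start of the episode below 0.012 m and linear speed of each of spool_brown, spool_blue, spool_green below 0.02 m/s); the robot touches nothing.
It fails at once if the tape roll or the pincers are shifted by more than 20 mm (distance of any of tape_roll, pincers from where it was at the start of the episode above 0.02 m).
It also fails if it takes over 128 s, if anything falls off the work surface, if the arm or the gripper's body presses on something with over 40 N, if the wrist force passes 120 N, or if a joint passes its speed limit or range.

### The arm

A 6-joint arm with a two-finger parallel gripper is mounted at the origin on a cart in front of the work surface, level with it; the furniture and walls round the work are solid. World frame = base frame: x ahead of the robot, y to its left, z up, the work surface at z = 0. Lengths are in m, angles in rad, forces in N, time in s.
With the tool pointing down it reaches from about 0.275 to 0.75 m from the base axis. Payload 10.2 kg.
Tool frame: the origin (TCP) lies at the very end of the fingers, on their centre line; the grasp point (between the pads) lies 19 mm behind it; z points along the fingers, y is the line along which they close (so a half turn about z gives the same grasp; the last joint's range is limited). The gripper opens to 88 mm and grips with 3 to 60 N. Pads are 18 mm wide; open, the fingers measure 123 mm over their backs; the gripper's body (75 mm by 187 mm) begins 45 mm behind the grasp point.
Start: joints at [-1.522, 0.313, 1.498, -0, 1.331, -0.223], TCP at [0.141, -0.506, 0.239] pointing down, gripper open.
Joint ranges: [-2.94, 2.94], [-0.97, 2.17], [0.19, 2.56], [-1.23, 4.37], [0.02, 3.11], [-2.88, 2.88]. Speed limits (rad/s): [2.39, 2.39, 3.01, 3.14, 3.14, 3.14].

### API

Orientations are given as a 3x3 rotation matrix whose columns are the frame's x, y, z axes.
In Python, from rig import readout, optics, job gives the robot as it stands.
- The arm moves only by the tool play_rows, never from a script. Its argument "plan" is a list of rows, each a list of 3 entries, a list of its own where there are three numbers: the opening, from -1 (shut) to 1 (fully open), then the shift along the tool's x, y, z in m, then the turn about the tool's z in degrees. A call has 1 to 10 rows; each row is the pose to reach, as a shift and turn from the pose commanded when the call began, along the tool's axes at that moment; what a row does not reach only later rows make up. A row lasts 1/12 s, in which the tool goes at most 41.7 mm and 7.16 degrees, less where a joint would pass 70% of its speed; a pose out of reach is approached as far as the arm can. A call with a gripper value outside its range is refused whole. The fingers move at their own pace and stop on an object; "grip_force" is the grip in N (left out, the last holds). Time passes only in rows, so rows that repeat a pose let the fingers close. It gives the time, the measured TCP pose, the force, the opening and the grip force at its end, in the units of the state.
- readout.state(): the state, without advancing time (a new reading comes with each control period).
- optics.capture(name): name is "scene" or "top"; returns (picture, depth): 400x640x3 uint8, blue, green, red; 400x640 float32, m along the optical axis (not along the pixel's ray), 0 where there is no reading.
- optics.get_calibration(name): a dict with "fx", "fy", "cx", "cy" (pixels), "xyz" and "rotation" of the camera in the world. Camera axes: x right, y up, looking along -z (the intrinsics and any distortion apply to the point x, -y, -z); pixel columns grow to the right and rows downward; lengths in m; the calibration is good to about 2 mm. A picture is of the moment at which its call begins. get_calibration takes no time and is no camera call.
- job.sign_off(): hands the job in; it is judged then, once.
The state is a dict: "clock": time; "joint_positions": joint angles; "joint_velocities": joint speeds; "joint_efforts": joint torques, N m; "tool_pos": TCP position; "tcp_rot": TCP orientation; "force": force on the tool from outside, world axes, zero at the start; "ft_torque": the same for the moment, N m; "width": opening from 0.0 (shut) to 1.0 (fully open); "finger_force": force on a finger pad.
Only numpy, scipy, OpenCV 4.12 (cv2) and the standard library are available. Lean on these libraries where they do the work, as an engineer would, in place of code of your own. Each camera call takes 0.05 s, during which the arm holds its last target. There are 200 camera calls.

## Working session

There is one attempt and no reset: what is moved stays moved. The work goes in short steps, Python scripts to look and compute and a tool call to move; the robot and the scene stay as the last step left them, time stands still between calls to the robot, and variables do not carry over. Pictures are saved under pics/ and viewed, at most 14 in all, crops included, and the job is handed in when it is done.

Besides the shell and the picture viewer there is one more tool, called after "Request:" as a command line: name --argument value ..., lists and objects as JSON in quotes. play_rows: Moves the arm, as the interface text tells. Its arguments: {"type":"object","properties":{"plan":{"type":"array"},"grip_force":{"type":"number"}},"required":["plan"]}

```bash
ls; mkdir -p pics; python3 - <<'E'
from rig import readout, optics
import cv2, numpy as np
s=readout.state(); print(s)
for n in("scene","top"):
    p,d=optics.capture(n); cv2.imwrite(f"pics/{n}0.png",p); np.savez(f"{n}0.npz",p=p,d=d); print(n,optics.get_calibration(n))
E
```

```text
pics
{'clock': 0.0, 'joint_positions': array([-1.52238943e+00,  3.13398125e-01,  1.49840322e+00,  2.22462647e-06,
        1.33100488e+00, -2.23376563e-01]), 'joint_velocities': array([-5.83718462e-04,  1.36469962e-03,  1.59484807e-03,  5.69371197e-06,
       -1.07108011e-03,  1.18486725e-03]), 'joint_efforts': array([ 8.93884135e-04, -4.02214336e+01, -2.52264458e+01,  6.94938982e-02,
        3.53616255e-02, -1.00178272e-04]), 'tool_pos': array([ 0.14092503, -0.50548525,  0.23820036]), 'tcp_rot': array([[ 9.63293809e-01,  2.68449314e-01, -5.65641212e-05],
       [ 2.68449184e-01, -9.63293084e-01,  1.21226014e-03],
       [ 2.70942578e-04, -1.18294728e-03, -9.99999264e-01]]), 'force': array([-0.50891708,  0.16764537,  0.47274071]), 'ft_torque': array([-0.0063743 , -0.02111063,  0.00965938]), 'finger_force': 0.0, 'width': 0.9955130291998885}
scene {'fx': 497.4986679540467, 'fy': 497.4986679540467, 'cx': 319.7475599073975, 'cy': 197.83332522522988, 'xyz': array([0.05940871, 0.61218386, 0.50494264]), 'rotation': array([[-0.85978087,  0.19932253, -0.47015676],
       [-0.51003879, -0.38069379,  0.77131879],
       [-0.02524455,  0.90296333,  0.42897546]])}
top {'fx': 436.93913547600073, 'fy': 436.93913547600073, 'cx': 321.0798531554915, 'cy': 200.53299119790347, 'xyz': array([ 0.44022568, -0.2279511 ,  1.12799463]), 'rotation': array([[-0.02358658,  0.99631473, -0.08246593],
       [-0.99922318, -0.02609944, -0.02952733],
       [-0.03157082,  0.08170542,  0.99615637]])}
```

View pics/scene0.png

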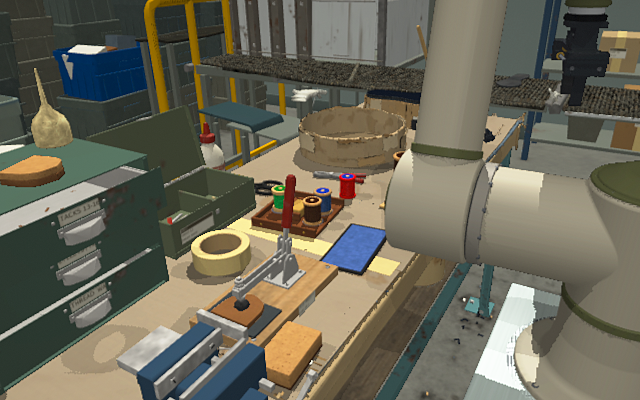

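View pics/top0.png

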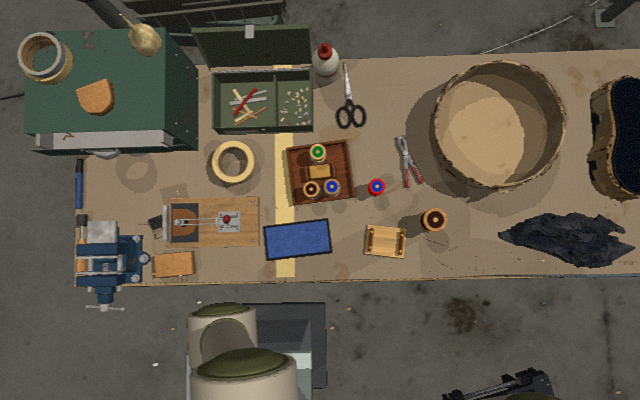

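The scene view shows the caddy with three spools. In the top view the green spool is at about (317,152), brown at (311,189), blue at (332,187), wax at (320,172), the blue mat at (297,240) and the wax rest at (385,241). The red decoy is at (377,187) and the large brown decoy at (434,219). Next I'll measure with masks and depth.

```bash
cat > h.py <<'E'
import numpy as np, cv2
from rig import optics
C={n:optics.get_calibration(n) for n in("scene","top")}
def ray(n,u,v):
    c=C[n]; u=np.asarray(u,float); v=np.asarray(v,float)
    return np.stack([(u-c["cx"])/c["fx"],-(v-c["cy"])/c["fy"],-np.ones_like(u)],-1)@c["rotation"].T
def pts(n,d): # cloud from depth
    v,u=np.mgrid[:d.shape[0],:d.shape[1]]
    return C[n]["xyz"]+ray(n,u,v)*d[...,None]
def onplane(n,u,v,z):
    r=ray(n,u,v); o=C[n]["xyz"]; return o+r*((z-o[2])/r[...,2])[...,None]
def two(a,b): # midpoint of two rays (n,u,v) ; gap
    A,B=ray(*a),ray(*b); p,q=C[a[0]]["xyz"],C[b[0]]["xyz"]
    t=np.linalg.lstsq(np.stack([A,-B],1),q-p,rcond=None)[0]
    x,y=p+A*t[0],q+B*t[1]; return (x+y)/2,np.linalg.norm(x-y)
E
python3 - <<'E'
from h import *
f={n:np.load(n+"0.npz") for n in C}
p,d=f["top"]["p"],f["top"]["d"]; P=pts("top",d)
print("bench z", [P[v,u].round(4).tolist() for u,v in((350,260),(270,260-95),(360,215),(410,250))])
for nm,(u,v) in dict(green=(317,152),brown=(311,189),blue=(332,187),red=(377,187),wax=(320,172),mat=(297,240),rest=(385,241),tape=(252,164),big=(434,219)).items(): print(nm,P[v,u].round(4))
# tops of spools by depth slab
m=((P[...,2]>.05)&(P[...,2]<.066)).astype(np.uint8); m[:,:280]=0; m[:,400:]=0; m[:130]=0;m[210:]=0
n,l,st,ce=cv2.connectedComponentsWithStats(m)
for i in range(1,n):
    if st[i,4]>30: print("slab",ce[i].round(1),st[i],P[l==i].mean(0).round(4), ((P[l==i].max(0)+P[l==i].min(0))/2).round(4),P[l==i].ptp(0) if hasattr(P,'ptp') else np.ptp(P[l==i],0))
hsv=cv2.cvtColor(p,cv2.COLOR_BGR2HSV)
def rect(mask,z,nm):
    c=max(cv2.findContours(mask.astype(np.uint8),0,1)[0],key=cv2.contourArea)[:,0]
    W=onplane("top",c[:,0],c[:,1],z)[:,:2].astype(np.float32)
    print(nm,cv2.minAreaRect(W))
roi=np.zeros(hsv.shape[:2],bool); roi[215:265,255:340]=1
rect(roi&(hsv[...,0]>100)&(hsv[...,0]<125)&(hsv[...,1]>120),.004,"mat")
roi[:]=0; roi[222:262,355:410]=1
rect(roi&(P[...,2]>.004)&(P[...,2]<.03),.006,"rest z>4mm")
rect(roi&(P[...,2]>.012)&(P[...,2]<.03),.018,"stops")
roi[:]=0; roi[160:184,303:335]=1
rect(roi&(P[...,2]>.022)&(P[...,2]<.034)&(hsv[...,1]>120)&(hsv[...,2]>120),.028,"wax")
q=lambda a,s:cv2.resize(a,None,fx=s,fy=s,interpolation=cv2.INTER_NEAREST)
A=q(p[135:265,260:412],5); cv2.imwrite("pics/crop_top.png",A[:600])
s=f["scene"]["p"]; cv2.imwrite("pics/crop_scene.png",q(s[160:280,240:400],5))
E
```

```text
bench z [[0.3789, -0.265, -0.0042], [0.6311, -0.0623, -0.0041], [0.4935, -0.2939, 0.0017], [0.401, -0.4187, -0.0015]]
green [ 0.6495 -0.189   0.0601]
brown [ 0.5578 -0.1721  0.0595]
blue [ 0.562  -0.2239  0.054 ]
red [ 0.5596 -0.3352  0.0486]
wax [ 0.6042 -0.1943  0.0271]
mat [ 0.4332 -0.1303  0.0032]
rest [ 0.4254 -0.3553  0.0036]
tape [ 0.6284 -0.0222  0.0353]
big [ 0.4761 -0.4663  0.0728]
slab [317.7 151.6] [310 144  16  16 201] [ 0.651  -0.1907  0.0573] [ 0.6509 -0.1902  0.0573] [0.03867911 0.03753807 0.01266083]
slab [331.8 186.3] [324 179  16  16 206] [ 0.5634 -0.2234  0.0573] [ 0.5632 -0.2228  0.0577] [0.03812171 0.03725108 0.00953211]
slab [311.3 188.7] [304 181  16  16 203] [ 0.5589 -0.1727  0.0572] [ 0.5594 -0.1732  0.057 ] [0.03807153 0.03723816 0.00887993]
slab [377.9 186.7] [371 181  14  13  76] [ 0.5599 -0.3373  0.0514] [ 0.5593 -0.3362  0.0525] [0.02963165 0.03250688 0.00501763]
mat ((0.43556874990463257, -0.13083979487419128), (0.0822901502251625, 0.159823939204216), 5.869662284851074)
rest z>4mm ((0.4270590543746948, -0.3562472462654114), (0.09921733289957047, 0.07749497890472412), 82.05948638916016)
stops ((0.4209657907485962, -0.39389926195144653), (0.00919432658702135, 0.05847357213497162), 82.0796127319336)
wax ((0.6071516275405884, -0.1933603137731552), (0.03173314779996872, 0.05024151876568794), 4.752638816833496)
```

View pics/crop_top.png

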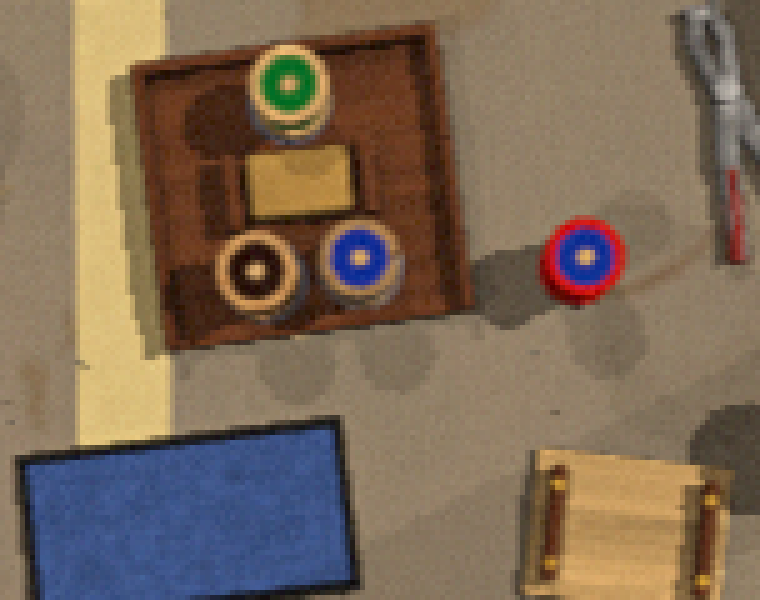

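View pics/crop_scene.png

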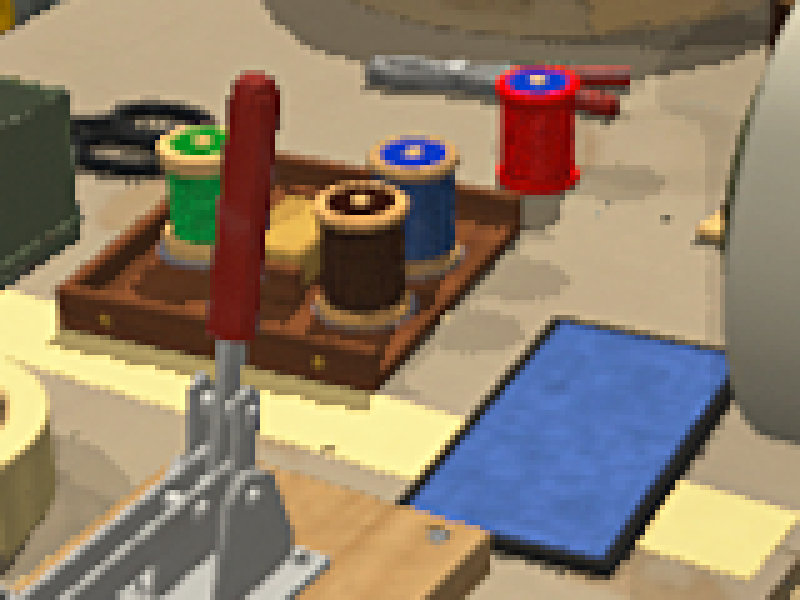

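The crops agree with the masks. The caddy yaw is about +4.9°, and the front spools sit left (brown) and right (blue) with green at the rear. I'll cross-check the label heights with two views and work out the first move.

```bash
cat >> h.py <<'E'
def go(*wps):
    "wps: (x,y,z,yaw of tool y in deg). prints shift,turn in the current tool frame"
    from rig import readout
    s=readout.state(); R=s["tcp_rot"]; a0=np.degrees(np.arctan2(R[1,1],R[0,1]))
    print("tcp",s["tool_pos"].round(4),"yaw",a0.round(2),"w",round(s["width"],3),"F",s["force"].round(1),"t",s["clock"])
    for w in wps:
        t=-(w[3]-a0); print(w,"->",(R.T@(np.array(w[:3])-s["tool_pos"])).round(4),"turn",round((t+180)%360-180,1))
E
python3 - <<'E'
from h import *
for n,a,b in(("blue",(322.6,190.6),(331.6,186.4)),("brown",(312.4,200),(311.2,189)),("mat far-left? corner scene(352,224)",(352,224),(327.7,219))): 
    m,g=two(("scene",*a),("top",*b)); print(n,m.round(4),"gap",g.round(4))
d=np.load("top0.npz")["d"]; P=pts("top",d)
r=P[190:250,150:262]; i=np.unravel_index(np.nanargmax(r[...,2]),r.shape[:2]); print("clamp top",r[i].round(3))
r=P[30:130,195:315]; print("box top",np.nanpercentile(r[...,2],98).round(3))
go((.5592,-.173,.16,4.9),(.5592,-.173,.039,4.9))
E
```

```text
blue [ 0.5621 -0.2234  0.059 ] gap 0.0018
brown [ 0.557  -0.173   0.0592] gap 0.0018
mat far-left? corner scene(352,224) [ 0.4844 -0.2109  0.003 ] gap 0.0019
clamp top [ 0.44  -0.228  1.128]
box top 0.214
tcp [ 0.1409 -0.5055  0.2382] yaw -74.43 w 0.998 F [ 0.4  0.1 -0.5] t 0.1
(0.5592, -0.173, 0.16, 4.9) -> [ 0.4922 -0.2079  0.0786] turn -79.3
(0.5592, -0.173, 0.039, 4.9) -> [ 0.4921 -0.2078  0.1996] turn -79.3
```

Request:
play_rows --plan '[[1,[0.492,-0.208,0.04],-79.3],[1,[0.492,-0.208,0.04],-79.3],[1,[0.492,-0.208,0.04],-79.3],[1,[0.492,-0.208,0.04],-79.3],[1,[0.492,-0.208,0.04],-79.3],[1,[0.492,-0.208,0.04],-79.3],[1,[0.492,-0.208,0.04],-79.3],[1,[0.492,-0.208,0.04],-79.3],[1,[0.492,-0.208,0.04],-79.3],[1,[0.492,-0.208,0.04],-79.3]]' --grip_force 15

```text
clock: 0.93
tool_pos: [0.4674, -0.2454, 0.2073]
tcp_rot: [[0.043, 0.999, -0.0], [0.999, -0.043, 0.0], [0.0, -0.0, -1.0]]
force: [0.2, -0.2, -0.1]
width: 0.999
finger_force: 0.0
```

```bash
python3 - <<'E'
from h import *
go((.559,-.173,.14,4.9),(.559,-.173,.039,4.9))
E
```

```text
tcp [ 0.4674 -0.2454  0.2073] yaw -2.45 w 0.999 F [ 0.2 -0.2 -0.1] t 0.9333
(0.559, -0.173, 0.14, 4.9) -> [0.0762 0.0884 0.0673] turn -7.4
(0.559, -0.173, 0.039, 4.9) -> [0.0762 0.0885 0.1683] turn -7.4
```

Request:
play_rows --plan '[[0.5,[0.0,0.03,0.0],-7.0],[0.4,[0.04,0.06,0.03],-7.4],[0.4,[0.076,0.088,0.06],-7.4],[0.4,[0.076,0.088,0.06],-7.4],[0.4,[0.076,0.088,0.09],-7.4],[0.4,[0.076,0.088,0.12],-7.4],[0.4,[0.076,0.088,0.12],-7.4]]'

```text
clock: 1.52
tool_pos: [0.5553, -0.1737, 0.082]
tcp_rot: [[-0.081, 0.997, -0.009], [0.997, 0.081, 0.005], [0.006, -0.008, -1.0]]
force: [-1.2, -0.2, -0.5]
width: 0.696
finger_force: 0.0
```

```bash
python3 - <<'E'
from h import *
go((.5585,-.173,.038,4.9))
p,d=optics.capture("scene"); cv2.imwrite("pics/s1.png",cv2.resize(p[140:290,230:430],None,fx=4,fy=4))
E
```

```text
tcp [ 0.5553 -0.1737  0.082 ] yaw 4.64 w 0.696 F [-1.2 -0.2 -0.5] t 1.5167
(0.5585, -0.173, 0.038, 4.9) -> [0.0002 0.0036 0.044 ] turn -0.3
```

View pics/s1.png

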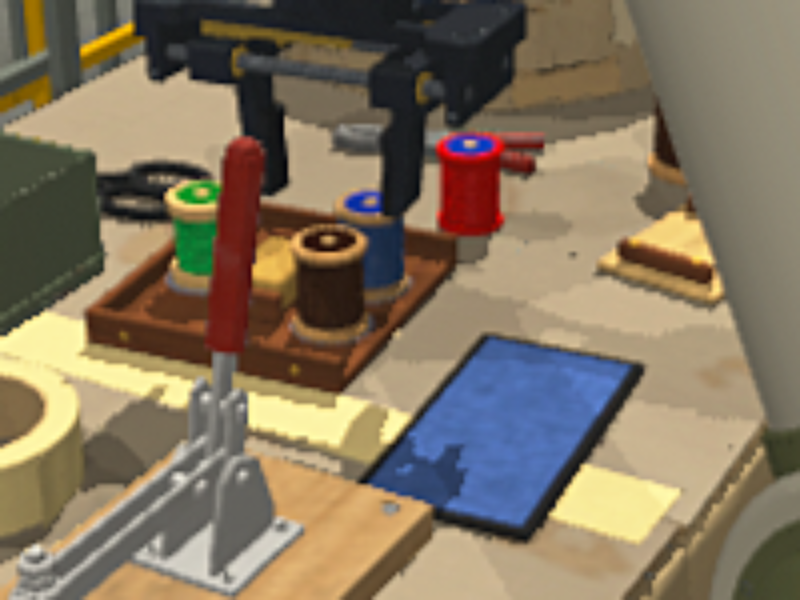

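The picture shows the fingers on either side of the brown spool (at about (330,250) in the crop), but the arm is still settling.

Request:
play_rows --plan '[[0.4,[0,0,0],0],[0.4,[0,0,0],0],[0.4,[0,0,0],0],[0.4,[0,0,0],0]]'

```text
clock: 1.9
tool_pos: [0.5582, -0.176, 0.0891]
tcp_rot: [[-0.08, 0.997, 0.002], [0.997, 0.08, -0.001], [-0.001, 0.002, -1.0]]
force: [-0.3, 0.4, 0.8]
width: 0.7
finger_force: 0.0
```

```bash
python3 - <<'E'
from h import *
go((.5585,-.173,.038,4.9))
E
```

```text
tcp [ 0.5582 -0.176   0.0891] yaw 4.57 w 0.7 F [-0.3  0.4  0.8] t 1.9
(0.5585, -0.173, 0.038, 4.9) -> [0.003  0.0004 0.0511] turn -0.3
```

Request:
play_rows --plan '[[0.4,[0.003,0.0005,0.02],-0.3],[0.4,[0.003,0.0005,0.04],-0.3],[0.4,[0.003,0.0005,0.05],-0.3],[0.4,[0.003,0.0005,0.05],-0.3],[0.4,[0.003,0.0005,0.05],-0.3],[0.4,[0.003,0.0005,0.05],-0.3],[0.4,[0.003,0.0005,0.05],-0.3],[0.4,[0.003,0.0005,0.05],-0.3]]'

```text
clock: 2.57
tool_pos: [0.5584, -0.1727, 0.0385]
tcp_rot: [[-0.085, 0.996, 0.001], [0.996, 0.085, -0.001], [-0.001, 0.001, -1.0]]
force: [0.7, 0.4, -0.2]
width: 0.7
finger_force: 0.0
```

Request:
play_rows --plan '[[-0.4,[0,0,0],0],[-0.4,[0,0,0],0],[-0.4,[0,0,0],0],[-0.4,[0,0,0],0],[-0.4,[0,0,0],0],[-0.4,[0,0,0],0],[-0.4,[0,0,0],0]]' --grip_force 15

```text
clock: 3.15
tool_pos: [0.558, -0.1725, 0.0375]
tcp_rot: [[-0.085, 0.996, -0.0], [0.996, 0.085, 0.0], [0.0, -0.0, -1.0]]
force: [0.2, 0.3, 0.1]
width: 0.41
finger_force: 15.0
```

```bash
python3 - <<'E'
from h import *
go((.4305,-.081,.115,4.9),(.4305,-.081,.0345,4.9))
E
```

```text
tcp [ 0.558  -0.1725  0.0375] yaw 4.89 w 0.41 F [0.2 0.3 0.1] t 3.15
(0.4305, -0.081, 0.115, 4.9) -> [ 0.102  -0.1192 -0.0774] turn -0.0
(0.4305, -0.081, 0.0345, 4.9) -> [ 0.102  -0.1192  0.0031] turn -0.0
```

Request:
play_rows --plan '[[-0.4,[0,0,-0.02],0],[-0.4,[0,0,-0.05],0],[-0.4,[0,0,-0.085],0],[-0.4,[0,0,-0.085],0],[-0.4,[0.03,-0.03,-0.085],0],[-0.4,[0.06,-0.06,-0.085],0],[-0.4,[0.085,-0.09,-0.085],0],[-0.4,[0.102,-0.119,-0.085],0],[-0.4,[0.102,-0.119,-0.07],0],[-0.4,[0.102,-0.119,-0.05],0]]'

```text
clock: 3.98
tool_pos: [0.4305, -0.0806, 0.0885]
tcp_rot: [[-0.086, 0.996, 0.003], [0.996, 0.086, -0.002], [-0.002, 0.003, -1.0]]
force: [-0.2, 0.2, -0.7]
width: 0.411
finger_force: 15.1
```

Request:
play_rows --plan '[[-0.4,[0,0,0],0],[-0.4,[0,0,0],0],[-0.4,[0,0,0],0],[-0.4,[0,0,0],0]]'

```text
clock: 4.32
tool_pos: [0.4313, -0.0813, 0.0883]
tcp_rot: [[-0.085, 0.996, 0.001], [0.996, 0.085, -0.001], [-0.001, 0.001, -1.0]]
force: [-0.1, 0.5, -0.3]
width: 0.414
finger_force: 15.1
```

```bash
python3 - <<'E'
from h import *
go((.4305,-.081,.0345,4.9))
p,d=optics.capture("scene"); cv2.imwrite("pics/s2.png",cv2.resize(p[140:290,230:430],None,fx=4,fy=4))
E
```

```text
tcp [ 0.4313 -0.0813  0.0883] yaw 4.89 w 0.414 F [-0.1  0.5 -0.3] t 4.3167
(0.4305, -0.081, 0.0345, 4.9) -> [ 0.0004 -0.0009  0.0538] turn -0.0
```

View pics/s2.png

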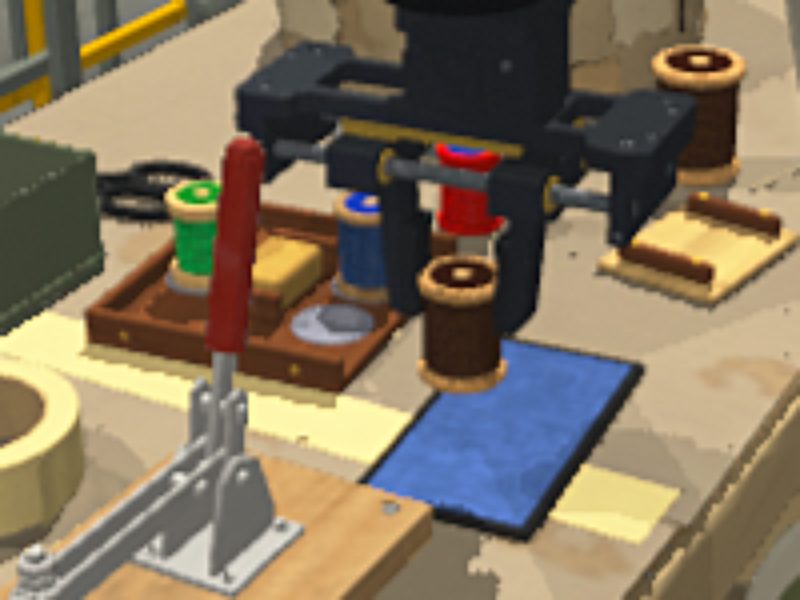

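The spool is held upright, but it seems to sit towards the camera side of the fingers. I'll check its offset by two views.

```bash
cat >> h.py <<'E'
def proj(n,X):
    c=C[n]; q=(np.asarray(X)-c["xyz"])@c["rotation"]; return np.array([c["cx"]-c["fx"]*q[...,0]/q[...,2],c["cy"]+c["fy"]*q[...,1]/q[...,2]]).T
E
python3 - <<'E'
from h import *
t=np.array([.4313,-.0813,.0883]); 
print("tcp px",proj("scene",t),(proj("scene",t)-[230,140])*4)
print("label crop px if centred",(proj("scene",t+[0,0,.0205])-[230,140])*4, "17mm off",(proj("scene",t+[0,.017,.0205])-[230,140])*4)
print("old scene label px", proj("scene",[.558,-.1725,.058]))
p,d=optics.capture("scene"); P=pts("scene",d)
print(P[140+273//4,230+462//4], P[140+325//4,230+462//4], P[140+300//4,230+400//4], P[140+300//4,230+525//4])
E
```

```text
tcp px [344.65212224 219.15708634] [458.60848895 316.62834534]
label crop px if centred [458.43364578 275.60636699] 17mm off [440.02697293 291.13818093]
old scene label px [311.46197533 200.47090126]
[ 0.42908472 -0.078639    0.11228023] [ 0.42293511 -0.06696003  0.09343418] [ 0.45392493 -0.06844641  0.09706275] [ 0.39821473 -0.0796918   0.10542582]
```

It is centred after all: the label lies within 1 mm of the prediction. I'll lower and release it.

Request:
play_rows --plan '[[-0.4,[0,-0.001,0.025],0],[-0.4,[0,-0.001,0.045],0],[-0.4,[0,-0.001,0.053],0],[-0.4,[0,-0.001,0.053],0],[-0.4,[0,-0.001,0.053],0],[-0.4,[0,-0.001,0.053],0],[0.4,[0,-0.001,0.053],0],[0.4,[0,-0.001,0.053],0],[0.4,[0,-0.001,0.053],0],[0.4,[0,-0.001,0.053],0]]'

```text
clock: 5.25
tool_pos: [0.4299, -0.0812, 0.0349]
tcp_rot: [[-0.085, 0.996, 0.001], [0.996, 0.085, -0.0], [-0.0, 0.001, -1.0]]
force: [-0.9, 0.5, -1.1]
width: 0.683
finger_force: 0.0
```

Request:
play_rows --plan '[[0.4,[0,0,0],0],[0.4,[0,0,-0.03],0],[0.4,[0,0,-0.06],0],[0.4,[0,0,-0.09],0],[0.4,[0,0,-0.09],0],[0.4,[0,0,-0.09],0]]'

```text
clock: 5.75
tool_pos: [0.4303, -0.0813, 0.1256]
tcp_rot: [[-0.085, 0.996, 0.003], [0.996, 0.085, -0.001], [-0.002, 0.003, -1.0]]
force: [-0.3, 0.1, -0.4]
width: 0.699
finger_force: 0.0
```

```bash
python3 - <<'E'
from h import *
go((.5628,-.2232,.12,4.9),(.5628,-.2232,.038,4.9))
E
```

```text
tcp [ 0.4303 -0.0813  0.1256] yaw 4.9 w 0.699 F [-0.3  0.1 -0.4] t 5.75
(0.5628, -0.2232, 0.12, 4.9) -> [-0.1526  0.1199  0.0061] turn -0.0
(0.5628, -0.2232, 0.038, 4.9) -> [-0.1525  0.1197  0.0881] turn -0.0
```

Request:
play_rows --plan '[[0.4,[-0.03,0.025,0.0],0],[0.4,[-0.06,0.05,0.0],0],[0.4,[-0.09,0.075,0.0],0],[0.4,[-0.12,0.1,0.0],0],[0.4,[-0.1525,0.1195,0.0],0],[0.4,[-0.1525,0.1195,0.0],0],[0.4,[-0.1525,0.1195,0.0],0],[0.4,[-0.1525,0.1195,0.025],0],[0.4,[-0.1525,0.1195,0.04],0],[0.4,[-0.1525,0.1195,0.04],0]]'

```text
clock: 6.58
tool_pos: [0.5596, -0.2208, 0.0807]
tcp_rot: [[-0.086, 0.996, -0.006], [0.996, 0.086, 0.004], [0.005, -0.006, -1.0]]
force: [-0.7, -0.2, -0.5]
width: 0.701
finger_force: 0.0
```

Request:
play_rows --plan '[[0.4,[0,0,0],0],[0.4,[0,0,0.02],0],[0.4,[0,0,0.04],0],[0.4,[0,0,0.0475],0],[0.4,[0,0,0.0475],0],[0.4,[0,0,0.0475],0],[0.4,[0,0,0.0475],0],[0.4,[0,0,0.0475],0]]'

```text
clock: 7.25
tool_pos: [0.5624, -0.2232, 0.0385]
tcp_rot: [[-0.085, 0.996, 0.002], [0.996, 0.085, -0.001], [-0.001, 0.002, -1.0]]
force: [0.0, 0.0, -0.3]
width: 0.699
finger_force: 0.0
```

Request:
play_rows --plan '[[-0.4,[0,0,0],0],[-0.4,[0,0,0],0],[-0.4,[0,0,0],0],[-0.4,[0,0,0],0],[-0.4,[0,0,0],0],[-0.4,[0,0,0],0],[-0.4,[0,0,0],0]]'

```text
clock: 7.83
tool_pos: [0.562, -0.2229, 0.0373]
tcp_rot: [[-0.085, 0.996, 0.0], [0.996, 0.085, -0.0], [-0.0, 0.0, -1.0]]
force: [0.8, 0.1, 2.6]
width: 0.408
finger_force: 14.7
```

```bash
python3 - <<'E'
from h import *
go((.4356,-.1315,.123,4.9),(.4356,-.1315,.0345,4.9))
E
```

```text
tcp [ 0.562  -0.2229  0.0373] yaw 4.89 w 0.408 F [0.8 0.1 2.6] t 7.8333
(0.4356, -0.1315, 0.123, 4.9) -> [ 0.1019 -0.1181 -0.0858] turn -0.0
(0.4356, -0.1315, 0.0345, 4.9) -> [ 0.1019 -0.1181  0.0027] turn -0.0
```

Request:
play_rows --plan '[[-0.4,[0,0,-0.02],0],[-0.4,[0,0,-0.05],0],[-0.4,[0,0,-0.085],0],[-0.4,[0,0,-0.085],0],[-0.4,[0.03,-0.03,-0.085],0],[-0.4,[0.06,-0.06,-0.085],0],[-0.4,[0.085,-0.09,-0.085],0],[-0.4,[0.102,-0.118,-0.085],0],[-0.4,[0.102,-0.118,-0.07],0],[-0.4,[0.102,-0.118,-0.05],0]]'

```text
clock: 8.67
tool_pos: [0.4352, -0.1309, 0.088]
tcp_rot: [[-0.086, 0.996, 0.003], [0.996, 0.086, -0.002], [-0.002, 0.003, -1.0]]
force: [0.6, 0.1, -0.9]
width: 0.409
finger_force: 14.8
```

Request:
play_rows --plan '[[-0.4,[0,0,0],0],[-0.4,[0,0,0],0],[-0.4,[0,0,0.02],0],[-0.4,[0,0,0.04],0],[-0.4,[0,0,0.0525],0],[-0.4,[0,0,0.0525],0],[-0.4,[0,0,0.0525],0],[-0.4,[0,0,0.0525],0]]'

```text
clock: 9.33
tool_pos: [0.4362, -0.1317, 0.0357]
tcp_rot: [[-0.085, 0.996, 0.001], [0.996, 0.085, -0.001], [-0.001, 0.001, -1.0]]
force: [0.1, 0.6, -1.2]
width: 0.403
finger_force: 14.8
```

Request:
play_rows --plan '[[0.4,[0,0,0],0],[0.4,[0,0,0],0],[0.4,[0,0,0],0],[0.4,[0,0,0],0],[0.4,[0,0,-0.03],0],[0.4,[0,0,-0.06],0],[0.4,[0,0,-0.1],0],[0.4,[0,0,-0.1],0],[0.4,[0,0,-0.1],0]]'

```text
clock: 10.08
tool_pos: [0.4363, -0.1317, 0.1361]
tcp_rot: [[-0.085, 0.996, 0.003], [0.996, 0.085, -0.002], [-0.002, 0.003, -1.0]]
force: [-0.9, 0.4, 0.1]
width: 0.701
finger_force: 0.0
```

```bash
python3 - <<'E'
from h import *
go((.6507,-.1905,.13,4.9),(.6507,-.1905,.038,4.9))
E
```

```text
tcp [ 0.4363 -0.1317  0.1361] yaw 4.9 w 0.701 F [-0.9  0.4  0.1] t 10.0833
(0.6507, -0.1905, 0.13, 4.9) -> [-0.0769  0.2086  0.007 ] turn -0.0
(0.6507, -0.1905, 0.038, 4.9) -> [-0.0767  0.2083  0.099 ] turn -0.0
```

Request:
play_rows --plan '[[0.4,[-0.013,0.035,0.0],0],[0.4,[-0.026,0.07,0.0],0],[0.4,[-0.039,0.105,0.0],0],[0.4,[-0.052,0.14,0.0],0],[0.4,[-0.065,0.175,0.0],0],[0.4,[-0.0768,0.2085,0.0],0],[0.4,[-0.0768,0.2085,0.0],0],[0.4,[-0.0768,0.2085,0.02],0],[0.4,[-0.0768,0.2085,0.045],0],[0.4,[-0.0768,0.2085,0.05],0]]'

```text
clock: 10.92
tool_pos: [0.6474, -0.1889, 0.0787]
tcp_rot: [[-0.085, 0.996, -0.008], [0.996, 0.085, 0.004], [0.005, -0.008, -1.0]]
force: [-0.8, -0.1, -2.0]
width: 0.699
finger_force: 0.0
```

Request:
play_rows --plan '[[0.4,[0,0,0],0],[0.4,[0,0,0],0],[0.4,[0,0,0.02],0],[0.4,[0,0,0.04],0],[0.4,[0,0,0.048],0],[0.4,[0,0,0.048],0],[0.4,[0,0,0.048],0],[0.4,[0,0,0.048],0],[0.4,[0,0,0.048],0]]'

```text
clock: 11.67
tool_pos: [0.6505, -0.1903, 0.0382]
tcp_rot: [[-0.085, 0.996, 0.002], [0.996, 0.085, -0.001], [-0.001, 0.002, -1.0]]
force: [-0.3, -0.0, -0.4]
width: 0.698
finger_force: 0.0
```

Request:
play_rows --plan '[[-0.4,[0,0,0],0],[-0.4,[0,0,0],0],[-0.4,[0,0,0],0],[-0.4,[0,0,0],0],[-0.4,[0,0,0],0],[-0.4,[0,0,0],0],[-0.4,[0,0,0],0]]'

```text
clock: 12.25
tool_pos: [0.65, -0.1901, 0.0368]
tcp_rot: [[-0.085, 0.996, 0.0], [0.996, 0.085, -0.0], [-0.0, 0.0, -1.0]]
force: [-0.5, 0.4, 2.6]
width: 0.441
finger_force: 15.0
```

```bash
python3 - <<'E'
from h import *
go((.4408,-.1815,.123,4.9),(.4408,-.1815,.0345,4.9))
E
```

```text
tcp [ 0.65   -0.1901  0.0368] yaw 4.89 w 0.441 F [-0.5  0.4  2.6] t 12.25
(0.4408, -0.1815, 0.123, 4.9) -> [ 0.0264 -0.2077 -0.0862] turn -0.0
(0.4408, -0.1815, 0.0345, 4.9) -> [ 0.0264 -0.2077  0.0023] turn -0.0
```

Request:
play_rows --plan '[[-0.4,[0,0,-0.02],0],[-0.4,[0,0,-0.05],0],[-0.4,[0,0,-0.085],0],[-0.4,[0,0,-0.085],0],[-0.4,[0.005,-0.035,-0.085],0],[-0.4,[0.01,-0.07,-0.085],0],[-0.4,[0.015,-0.105,-0.085],0],[-0.4,[0.02,-0.14,-0.085],0],[-0.4,[0.0264,-0.175,-0.085],0],[-0.4,[0.0264,-0.2077,-0.085],0]]'

```text
clock: 13.08
tool_pos: [0.4385, -0.1802, 0.1211]
tcp_rot: [[-0.086, 0.996, -0.001], [0.996, 0.086, 0.001], [0.001, -0.001, -1.0]]
force: [-1.1, -1.5, 0.4]
width: 0.441
finger_force: 15.0
```

Request:
play_rows --plan '[[-0.4,[0,0,0],0],[-0.4,[0,0,0],0],[-0.4,[0,0,0.03],0],[-0.4,[0,0,0.06],0],[-0.4,[0,0,0.08],0],[-0.4,[0,0,0.087],0],[-0.4,[0,0,0.087],0],[-0.4,[0,0,0.087],0],[-0.4,[0,0,0.087],0],[-0.4,[0,0,0.087],0]]'

```text
clock: 13.92
tool_pos: [0.4412, -0.1817, 0.0354]
tcp_rot: [[-0.085, 0.996, 0.001], [0.996, 0.085, -0.001], [-0.001, 0.001, -1.0]]
force: [-0.8, -0.2, -0.1]
width: 0.439
finger_force: 15.0
```

```bash
python3 - <<'E'
from h import *
go((.4408,-.1815,.0345,4.9))
E
```

```text
tcp [ 0.4412 -0.1817  0.0354] yaw 4.9 w 0.439 F [-0.8 -0.2 -0.1] t 13.9167
(0.4408, -0.1815, 0.0345, 4.9) -> [ 0.0003 -0.0004  0.0009] turn 0.0
```

Request:
play_rows --plan '[[-0.4,[0,0,0.0015],0],[0.4,[0,0,0.0015],0],[0.4,[0,0,0.0015],0],[0.4,[0,0,0.0015],0],[0.4,[0,0,0.0015],0],[0.4,[0,0,-0.03],0],[0.4,[0,0,-0.06],0],[0.4,[0,0,-0.1],0],[0.4,[0,0,-0.1],0],[0.4,[0,0,-0.1],0]]'

```text
clock: 14.75
tool_pos: [0.4414, -0.1819, 0.1361]
tcp_rot: [[-0.085, 0.996, 0.003], [0.996, 0.085, -0.002], [-0.003, 0.003, -1.0]]
force: [-0.0, 0.6, -0.8]
width: 0.702
finger_force: 0.0
```

Request:
play_rows --plan '[[0.2,[0.0,0.04,0.0],0],[0.1,[0.0,0.08,0.0],0],[0.1,[0,0.12,0],0],[0.1,[0,0.16,0.0],0],[0.1,[0,0.16,0.0],0],[0.1,[0,0.16,0.0],0],[0.1,[0,0.16,0.0],0],[0.1,[0,0.16,0.0],0]]'

```text
clock: 15.42
tool_pos: [0.5989, -0.1679, 0.134]
tcp_rot: [[-0.085, 0.996, -0.001], [0.996, 0.085, 0.001], [0.001, -0.001, -1.0]]
force: [-0.1, -0.5, -0.4]
width: 0.548
finger_force: 0.0
```

```bash
python3 - <<'E'
from h import *
p,d=optics.capture("top"); s,ds=optics.capture("scene"); np.savez("m2.npz",p=p,d=d,s=s,ds=ds)
a=cv2.resize(p[120:270,230:420],None,fx=3,fy=3); b=cv2.resize(s[140:290,240:430],None,fx=3,fy=3)
cv2.imwrite("pics/m2.png",np.hstack([a,b])[:, :1140][:, :] if 0 else cv2.resize(np.hstack([a,b]),(798,315)))
go((.607,-.1937,.06,4.9),(.607,-.1937,.012,4.9))
E
```

```text
tcp [ 0.5992 -0.1681  0.1348] yaw 4.84 w 0.552 F [-1.3 -0.9 -0.2] t 15.5167
(0.607, -0.1937, 0.06, 4.9) -> [-0.0262  0.0056  0.0747] turn -0.1
(0.607, -0.1937, 0.012, 4.9) -> [-0.0262  0.0056  0.1227] turn -0.1
```

View pics/m2.png

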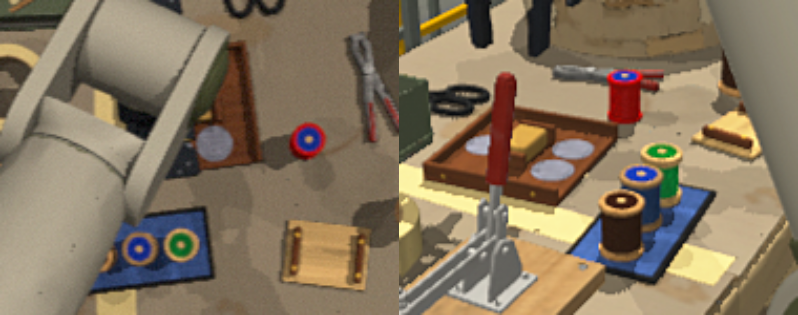

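All three spools stand upright on the mat, and the wax is undisturbed and free. I'll pick the wax next.

Request:
play_rows --plan '[[0.1,[-0.026,0.0055,0.0],0],[0.1,[-0.026,0.0055,0.03],0],[0.1,[-0.026,0.0055,0.06],0],[0.1,[-0.026,0.0055,0.09],0],[0.1,[-0.026,0.0055,0.09],0],[0.1,[-0.026,0.0055,0.09],0],[0.1,[-0.026,0.0055,0.09],0]]'

```text
clock: 16.1
tool_pos: [0.6085, -0.1938, 0.0468]
tcp_rot: [[-0.085, 0.996, 0.003], [0.996, 0.085, -0.001], [-0.002, 0.002, -1.0]]
force: [0.7, 0.0, 0.5]
width: 0.55
finger_force: 0.0
```

```bash
python3 - <<'E'
from h import *
go((.607,-.1937,.012,4.9))
E
```

```text
tcp [ 0.6085 -0.1938  0.0468] yaw 4.88 w 0.55 F [0.7 0.  0.5] t 16.1
(0.607, -0.1937, 0.012, 4.9) -> [ 0.0003 -0.0015  0.0348] turn -0.0
```

Request:
play_rows --plan '[[0.1,[0,-0.001,0.015],0],[0.1,[0,-0.001,0.027],0],[0.1,[0,-0.001,0.033],0],[0.1,[0,-0.001,0.033],0],[0.1,[0,-0.001,0.033],0],[0.1,[0,-0.001,0.033],0]]'

```text
clock: 16.6
tool_pos: [0.6072, -0.1935, 0.0125]
tcp_rot: [[-0.085, 0.996, 0.001], [0.996, 0.085, -0.001], [-0.001, 0.001, -1.0]]
force: [-0.1, 0.1, -0.4]
width: 0.55
finger_force: 0.0
```

Request:
play_rows --plan '[[-0.5,[0,0,0],0],[-0.5,[0,0,0],0],[-0.5,[0,0,0],0],[-0.5,[0,0,0],0],[-0.5,[0,0,0],0],[-0.5,[0,0,0],0],[-0.5,[0,0,0],0]]'

```text
clock: 17.18
tool_pos: [0.607, -0.1934, 0.0121]
tcp_rot: [[-0.085, 0.996, 0.001], [0.996, 0.085, -0.0], [-0.0, 0.001, -1.0]]
force: [-0.5, 0.9, 5.5]
width: 0.38
finger_force: 15.0
```

```bash
python3 - <<'E'
from h import *
go((.427,-.3562,.08,-8),(.427,-.3562,.01,-8))
E
```

```text
tcp [ 0.607  -0.1934  0.0121] yaw 4.89 w 0.38 F [-0.5  0.9  5.5] t 17.1833
(0.427, -0.3562, 0.08, -8) -> [-0.1468 -0.1932 -0.068 ] turn 12.9
(0.427, -0.3562, 0.01, -8) -> [-0.1468 -0.1932  0.002 ] turn 12.9
```

Request:
play_rows --plan '[[-0.5,[0,0,-0.03],0],[-0.5,[0,0,-0.06],0],[-0.5,[0,0,-0.09],0],[-0.5,[-0.02,-0.025,-0.09],3],[-0.5,[-0.045,-0.06,-0.09],6],[-0.5,[-0.07,-0.095,-0.09],9],[-0.5,[-0.1,-0.13,-0.09],12.9],[-0.5,[-0.125,-0.165,-0.09],12.9],[-0.5,[-0.147,-0.193,-0.09],12.9],[-0.5,[-0.147,-0.193,-0.09],12.9]]'

```text
clock: 18.02
tool_pos: [0.4227, -0.3602, 0.1013]
tcp_rot: [[0.145, 0.989, -0.001], [0.989, -0.145, -0.0], [-0.001, -0.001, -1.0]]
force: [0.5, -0.1, -0.8]
width: 0.381
finger_force: 15.0
```

Request:
play_rows --plan '[[-0.5,[0,0,0],0],[-0.5,[0,0,0.02],0],[-0.5,[0,0,0.04],0],[-0.5,[0,0,0.05],0],[-0.5,[0,0,0.05],0],[-0.5,[0,0,0.05],0],[-0.5,[0,0,0.05],0]]'

```text
clock: 18.6
tool_pos: [0.4278, -0.3563, 0.0525]
tcp_rot: [[0.139, 0.99, 0.001], [0.99, -0.139, -0.001], [-0.001, 0.001, -1.0]]
force: [-0.2, -0.5, -0.2]
width: 0.386
finger_force: 15.0
```

```bash
python3 - <<'E'
from h import *
go((.427,-.3562,.0105,-8))
p,d=optics.capture("top"); s,ds=optics.capture("scene")
a=cv2.resize(p[200:275,320:440],None,fx=6,fy=6)[:400]; b=cv2.resize(s[140:240,340:460],None,fx=4,fy=4)
cv2.imwrite("pics/w1t.png",np.hstack([cv2.resize(a,(400,225)),cv2.resize(b,(400,225))]))
E
```

```text
tcp [ 0.4278 -0.3563  0.0525] yaw -7.96 w 0.386 F [-0.2 -0.5 -0.2] t 18.6
(0.427, -0.3562, 0.0105, -8) -> [ 0.     -0.0008  0.042 ] turn 0.0
```

View pics/w1t.png

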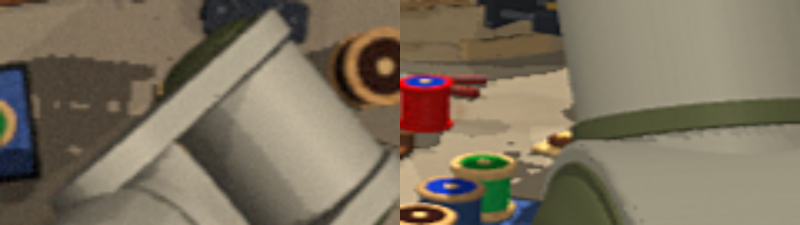

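The arm hides the rest in both views, so I'm relying on the measured pose. I'll lower, release and back off to look.

Request:
play_rows --plan '[[-0.5,[0,-0.0008,0.02],0],[-0.5,[0,-0.0008,0.035],0],[-0.5,[0,-0.0008,0.041],0],[-0.5,[0,-0.0008,0.041],0],[-0.5,[0,-0.0008,0.041],0],[-0.5,[0,-0.0008,0.042],0],[-0.5,[0,-0.0008,0.042],0]]'

```text
clock: 19.28
tool_pos: [0.4264, -0.3564, 0.0101]
tcp_rot: [[0.139, 0.99, 0.001], [0.99, -0.139, -0.001], [-0.001, 0.001, -1.0]]
force: [0.1, -0.4, 0.0]
width: 0.386
finger_force: 15.0
```

Request:
play_rows --plan '[[0.1,[0,0,0],0],[0.1,[0,0,0],0],[0.1,[0,0,0],0],[0.1,[0,0,0],0],[0.1,[0,0,-0.02],0],[0.1,[0,0,-0.05],0],[0.1,[0,0,-0.09],0],[0.1,[0,0,-0.12],0],[0.1,[0,0,-0.12],0]]'

```text
clock: 20.03
tool_pos: [0.4279, -0.3581, 0.1357]
tcp_rot: [[0.139, 0.99, 0.006], [0.99, -0.139, -0.008], [-0.007, 0.007, -1.0]]
force: [-0.0, -0.2, 1.2]
width: 0.547
finger_force: 0.0
```

Request:
play_rows --plan '[[0.1,[0.03,0.03,0],-4],[0.1,[0.06,0.06,0],-8],[0.4,[0.09,0.09,0],-12.9],[0.4,[0.12,0.12,0],-12.9],[0.4,[0.15,0.15,0],-12.9],[0.4,[0.18,0.18,0],-12.9],[0.4,[0.2,0.2,0],-12.9],[0.4,[0.2,0.2,0],-12.9],[0.4,[0.2,0.2,0],-12.9]]'

```text
clock: 20.78
tool_pos: [0.6526, -0.1846, 0.1282]
tcp_rot: [[-0.088, 0.996, -0.001], [0.996, 0.088, 0.001], [0.001, -0.001, -1.0]]
force: [0.3, -1.6, -0.4]
width: 0.703
finger_force: 0.0
```

```bash
cat > lookw.py <<'E'
from h import *
p,d=optics.capture("top"); s,ds=optics.capture("scene"); P=pts("top",d); hsv=cv2.cvtColor(p,cv2.COLOR_BGR2HSV)
roi=np.zeros(d.shape,bool); roi[222:262,355:410]=1
def rect(m,z,nm):
    c=max(cv2.findContours(m.astype(np.uint8),0,1)[0],key=cv2.contourArea)[:,0]
    print(nm,cv2.minAreaRect(onplane("top",c[:,0],c[:,1],z)[:,:2].astype(np.float32)))
rect(roi&(P[...,2]>.003)&(P[...,2]<.04),.006,"rest")
rect(roi&(P[...,2]>.0195)&(P[...,2]<.04),.026,"wax/stop z>19.5"); 
E
python3 - <<'E'
from lookw import *
c=np.array([[.427,-.3562,.006]]); print(proj("top",c))
cv2.imwrite("pics/w2.png",np.hstack([cv2.resize(p[215:270,345:425],(560,385),interpolation=0),cv2.resize(s[150:260,340:400],(210,385))]))
go((.6507,-.1905,.13,4.9))
E
```

```text
rest ((0.4261937439441681, -0.3563370704650879), (0.09983935207128525, 0.07526413351297379), 81.44979858398438)
wax/stop z>19.5 ((0.42648398876190186, -0.3556395471096039), (0.05202248692512512, 0.03360270708799362), 82.35196685791016)
[[385.42818864 240.38772213]]
tcp [ 0.6514 -0.1865  0.1289] yaw 4.86 w 0.695 F [-0.7 -0.2 -0.1] t 20.8833
(0.6507, -0.1905, 0.13, 4.9) -> [-0.0039 -0.0011 -0.0011] turn -0.0
```

View pics/w2.png

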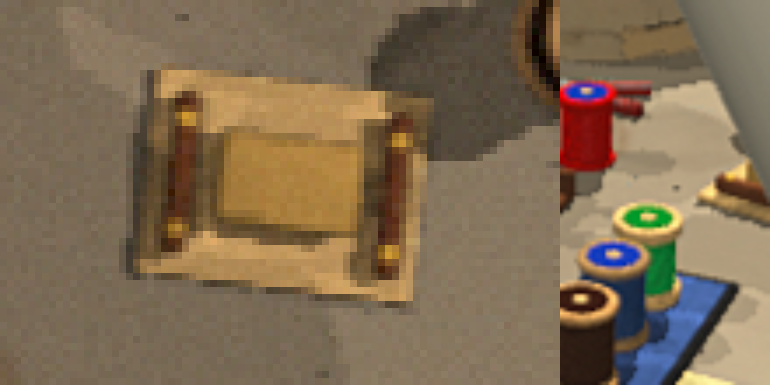

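The wax lies centred on the rest (within 1 mm, about 1° off), so now the spools go back, green first.

```bash
python3 - <<'E'
from h import *
go((.4411,-.1818,.13,4.9),(.4411,-.1818,.034,4.9))
E
```

```text
tcp [ 0.6514 -0.1865  0.1289] yaw 4.86 w 0.695 F [-0.7 -0.2 -0.1] t 20.8833
(0.4411, -0.1818, 0.13, 4.9) -> [ 0.0225 -0.2092 -0.0008] turn -0.0
(0.4411, -0.1818, 0.034, 4.9) -> [ 0.0225 -0.2091  0.0952] turn -0.0
```

Request:
play_rows --plan '[[0.4,[0.005,-0.035,-0.005],0],[0.4,[0.009,-0.07,-0.005],0],[0.4,[0.014,-0.105,-0.005],0],[0.4,[0.018,-0.14,-0.005],0],[0.4,[0.0225,-0.175,-0.005],0],[0.4,[0.0225,-0.209,-0.005],0],[0.4,[0.0225,-0.209,-0.005],0],[0.4,[0.0225,-0.209,-0.005],0],[0.4,[0.0225,-0.209,0.02],0],[0.4,[0.0225,-0.209,0.02],0]]'

```text
clock: 21.72
tool_pos: [0.4411, -0.1812, 0.1072]
tcp_rot: [[-0.084, 0.996, -0.003], [0.996, 0.084, 0.002], [0.002, -0.003, -1.0]]
force: [-0.6, 0.7, -1.4]
width: 0.7
finger_force: 0.0
```

Request:
play_rows --plan '[[0.4,[0,0,0],0],[0.4,[0,0,0],0],[0.4,[0,0,0],0]]'

```text
clock: 21.97
tool_pos: [0.4426, -0.1817, 0.1104]
tcp_rot: [[-0.085, 0.996, 0.001], [0.996, 0.085, -0.001], [-0.001, 0.001, -1.0]]
force: [0.4, 0.3, 0.2]
width: 0.7
finger_force: 0.0
```

```bash
python3 - <<'E'
from h import *
go((.4411,-.1818,.034,4.9))
E
```

```text
tcp [ 0.4426 -0.1817  0.1104] yaw 4.9 w 0.7 F [0.4 0.3 0.2] t 21.9667
(0.4411, -0.1818, 0.034, 4.9) -> [ 0.0001 -0.0015  0.0764] turn -0.0
```

Request:
play_rows --plan '[[0.4,[0,-0.0013,0.03],0],[0.4,[0,-0.0013,0.06],0],[0.4,[0,-0.0013,0.0755],0],[0.4,[0,-0.0013,0.0755],0],[0.4,[0,-0.0013,0.0755],0],[0.4,[0,-0.0013,0.0755],0],[0.4,[0,-0.0013,0.0755],0]]'

```text
clock: 22.55
tool_pos: [0.4415, -0.182, 0.0355]
tcp_rot: [[-0.085, 0.996, 0.002], [0.996, 0.085, -0.002], [-0.002, 0.002, -1.0]]
force: [-0.1, 0.3, -0.6]
width: 0.699
finger_force: 0.0
```

Request:
play_rows --plan '[[-0.4,[0,0,0],0],[-0.4,[0,0,0],0],[-0.4,[0,0,0],0],[-0.4,[0,0,0],0],[-0.4,[0,0,0],0],[-0.4,[0,0,0],0],[-0.4,[0,0,0],0]]'

```text
clock: 23.13
tool_pos: [0.4409, -0.1816, 0.0344]
tcp_rot: [[-0.085, 0.996, 0.001], [0.996, 0.085, -0.0], [-0.0, 0.001, -1.0]]
force: [-0.2, 0.6, 3.9]
width: 0.448
finger_force: 15.0
```

```bash
python3 - <<'E'
from h import *
go((.650,-.1901,.12,4.9),(.650,-.1901,.038,4.9))
E
```

```text
tcp [ 0.4409 -0.1816  0.0344] yaw 4.89 w 0.448 F [-0.2  0.6  3.9] t 23.1333
(0.65, -0.1901, 0.12, 4.9) -> [-0.0263  0.2077 -0.0855] turn -0.0
(0.65, -0.1901, 0.038, 4.9) -> [-0.0263  0.2076 -0.0035] turn -0.0
```

Request:
play_rows --plan '[[-0.4,[0,0,-0.03],0],[-0.4,[0,0,-0.06],0],[-0.4,[0,0,-0.085],0],[-0.4,[-0.005,0.035,-0.085],0],[-0.4,[-0.01,0.07,-0.085],0],[-0.4,[-0.015,0.105,-0.085],0],[-0.4,[-0.02,0.14,-0.085],0],[-0.4,[-0.0263,0.175,-0.085],0],[-0.4,[-0.0263,0.2077,-0.085],0],[-0.4,[-0.0263,0.2077,-0.085],0]]'

```text
clock: 23.97
tool_pos: [0.6533, -0.1891, 0.1173]
tcp_rot: [[-0.087, 0.996, 0.001], [0.996, 0.087, 0.0], [0.0, 0.001, -1.0]]
force: [-1.4, -0.4, -0.4]
width: 0.444
finger_force: 15.0
```

Request:
play_rows --plan '[[-0.4,[0,0,0],0],[-0.4,[0,0,0],0],[-0.4,[0,0,0.025],0],[-0.4,[0,0,0.05],0],[-0.4,[0,0,0.07],0],[-0.4,[0,0,0.07],0],[-0.4,[0,0,0.07],0],[-0.4,[0,0,0.07],0]]'

```text
clock: 24.63
tool_pos: [0.6501, -0.1904, 0.051]
tcp_rot: [[-0.085, 0.996, 0.002], [0.996, 0.085, -0.001], [-0.001, 0.002, -1.0]]
force: [0.7, 0.4, 0.3]
width: 0.445
finger_force: 15.0
```

```bash
python3 - <<'E'
from h import *
go((.650,-.1901,.0388,4.9))
E
```

```text
tcp [ 0.6501 -0.1904  0.051 ] yaw 4.87 w 0.445 F [0.7 0.4 0.3] t 24.6333
(0.65, -0.1901, 0.0388, 4.9) -> [ 0.0004 -0.0001  0.0122] turn -0.0
```

Request:
play_rows --plan '[[-0.4,[0,0,0.008],0],[-0.4,[0,0,0.011],0],[-0.4,[0,0,0.011],0],[-0.4,[0,0,0.011],0],[-0.4,[0,0,0.011],0],[0.4,[0,0,0.011],0],[0.4,[0,0,0.011],0],[0.4,[0,0,0.011],0],[0.4,[0,0,0.011],0]]'

```text
clock: 25.38
tool_pos: [0.6498, -0.19, 0.0381]
tcp_rot: [[-0.085, 0.996, -0.0], [0.996, 0.085, 0.0], [0.0, -0.0, -1.0]]
force: [0.4, 0.2, 0.4]
width: 0.695
finger_force: 0.0
```

Request:
play_rows --plan '[[0.4,[0,0,-0.03],0],[0.4,[0,0,-0.06],0],[0.4,[0,0,-0.095],0],[0.4,[0.0095,-0.035,-0.095],0],[0.4,[0.019,-0.07,-0.095],0],[0.4,[0.03,-0.105,-0.095],0],[0.4,[0.04,-0.14,-0.095],0],[0.4,[0.057,-0.175,-0.095],0],[0.4,[0.0765,-0.208,-0.095],0],[0.4,[0.0765,-0.208,-0.095],0]]'

```text
clock: 26.22
tool_pos: [0.4301, -0.1279, 0.1319]
tcp_rot: [[-0.086, 0.996, -0.006], [0.996, 0.086, 0.004], [0.004, -0.006, -1.0]]
force: [0.2, -0.1, 0.7]
width: 0.7
finger_force: 0.0
```

Request:
play_rows --plan '[[0.4,[0,0,0],0],[0.4,[0,0,0.03],0],[0.4,[0,0,0.05],0],[0.4,[0,0,0.05],0],[0.4,[0,0,0.05],0],[0.4,[0,0,0.05],0]]'

```text
clock: 26.72
tool_pos: [0.4373, -0.1321, 0.0842]
tcp_rot: [[-0.085, 0.996, 0.002], [0.996, 0.085, -0.001], [-0.001, 0.002, -1.0]]
force: [0.3, -1.0, -0.1]
width: 0.703
finger_force: 0.0
```

```bash
python3 - <<'E'
from h import *
go((.4362,-.1317,.034,4.9))
E
```

```text
tcp [ 0.4373 -0.1321  0.0842] yaw 4.9 w 0.703 F [ 0.3 -1.  -0.1] t 26.7167
(0.4362, -0.1317, 0.034, 4.9) -> [ 0.0006 -0.0011  0.0502] turn -0.0
```

Request:
play_rows --plan '[[0.4,[0.0005,-0.001,0.025],0],[0.4,[0.0005,-0.001,0.049],0],[0.4,[0.0005,-0.001,0.049],0],[0.4,[0.0005,-0.001,0.049],0],[0.4,[0.0005,-0.001,0.049],0],[0.4,[0.0005,-0.001,0.049],0]]'

```text
clock: 27.22
tool_pos: [0.436, -0.1316, 0.0357]
tcp_rot: [[-0.085, 0.996, 0.002], [0.996, 0.085, -0.002], [-0.002, 0.002, -1.0]]
force: [-0.0, 0.2, 0.5]
width: 0.699
finger_force: 0.0
```

Request:
play_rows --plan '[[-0.4,[0,0,0],0],[-0.4,[0,0,0],0],[-0.4,[0,0,0],0],[-0.4,[0,0,0],0],[-0.4,[0,0,0],0],[-0.4,[0,0,0],0],[-0.4,[0,0,0],0]]'

```text
clock: 27.8
tool_pos: [0.4353, -0.1312, 0.0343]
tcp_rot: [[-0.085, 0.996, 0.001], [0.996, 0.085, -0.0], [-0.0, 0.001, -1.0]]
force: [1.8, -0.2, 3.1]
width: 0.408
finger_force: 14.6
```

```bash
python3 - <<'E'
from h import *
go((.562,-.2230,.12,4.9),(.562,-.2230,.038,4.9))
E
```

```text
tcp [ 0.4353 -0.1312  0.0343] yaw 4.89 w 0.408 F [ 1.8 -0.2  3.1] t 27.8
(0.562, -0.223, 0.12, 4.9) -> [-0.1023  0.1184 -0.0856] turn -0.0
(0.562, -0.223, 0.038, 4.9) -> [-0.1023  0.1184 -0.0036] turn -0.0
```

Request:
play_rows --plan '[[-0.4,[0,0,-0.03],0],[-0.4,[0,0,-0.06],0],[-0.4,[0,0,-0.085],0],[-0.4,[0,0,-0.085],0],[-0.4,[-0.026,0.03,-0.085],0],[-0.4,[-0.052,0.06,-0.085],0],[-0.4,[-0.078,0.09,-0.085],0],[-0.4,[-0.1023,0.1184,-0.085],0],[-0.4,[-0.1023,0.1184,-0.085],0],[-0.4,[-0.1023,0.1184,-0.085],0]]'

```text
clock: 28.63
tool_pos: [0.5618, -0.2233, 0.117]
tcp_rot: [[-0.085, 0.996, -0.002], [0.996, 0.085, 0.001], [0.002, -0.002, -1.0]]
force: [-0.5, 0.4, -0.8]
width: 0.409
finger_force: 14.8
```

Request:
play_rows --plan '[[-0.4,[0,0,0],0],[-0.4,[0,0,0.025],0],[-0.4,[0,0,0.05],0],[-0.4,[0,0,0.07],0],[-0.4,[0,0,0.07],0],[-0.4,[0,0,0.07],0],[-0.4,[0,0,0.07],0]]'

```text
clock: 29.22
tool_pos: [0.562, -0.2229, 0.0507]
tcp_rot: [[-0.086, 0.996, 0.002], [0.996, 0.086, -0.001], [-0.001, 0.001, -1.0]]
force: [-0.1, 0.7, 0.3]
width: 0.409
finger_force: 14.8
```

```bash
python3 - <<'E'
from h import *
go((.562,-.2230,.0388,4.9))
E
```

```text
tcp [ 0.562  -0.2229  0.0507] yaw 4.91 w 0.409 F [-0.1  0.7  0.3] t 29.2167
(0.562, -0.223, 0.0388, 4.9) -> [-0.0001 -0.0001  0.0119] turn 0.0
```

Request:
play_rows --plan '[[-0.4,[0,0,0.008],0],[-0.4,[0,0,0.011],0],[-0.4,[0,0,0.011],0],[-0.4,[0,0,0.011],0],[-0.4,[0,0,0.011],0],[0.4,[0,0,0.011],0],[0.4,[0,0,0.011],0],[0.4,[0,0,0.011],0],[0.4,[0,0,0.011],0]]'

```text
clock: 29.97
tool_pos: [0.5617, -0.2229, 0.0381]
tcp_rot: [[-0.085, 0.996, -0.0], [0.996, 0.085, 0.0], [0.0, -0.0, -1.0]]
force: [0.2, 0.4, 0.6]
width: 0.685
finger_force: 0.0
```

Request:
play_rows --plan '[[0.4,[0,0,-0.03],0],[0.4,[0,0,-0.06],0],[0.4,[0,0,-0.095],0],[0.4,[0,0,-0.095],0],[0.4,[0.03,-0.024,-0.095],0],[0.4,[0.06,-0.048,-0.095],0],[0.4,[0.09,-0.072,-0.095],0],[0.4,[0.12,-0.096,-0.095],0],[0.4,[0.1525,-0.1195,-0.095],0],[0.4,[0.1525,-0.1195,-0.095],0]]'

```text
clock: 30.8
tool_pos: [0.4251, -0.0767, 0.1322]
tcp_rot: [[-0.088, 0.996, -0.005], [0.996, 0.088, 0.003], [0.003, -0.004, -1.0]]
force: [-0.2, -1.0, 0.5]
width: 0.702
finger_force: 0.0
```

Request:
play_rows --plan '[[0.4,[0,0,0],0],[0.4,[0,0,0.03],0],[0.4,[0,0,0.05],0],[0.4,[0,0,0.05],0],[0.4,[0,0,0.05],0],[0.4,[0,0,0.05],0]]'

```text
clock: 31.3
tool_pos: [0.4306, -0.0819, 0.084]
tcp_rot: [[-0.085, 0.996, 0.001], [0.996, 0.085, -0.001], [-0.001, 0.001, -1.0]]
force: [0.5, -1.2, 0.2]
width: 0.706
finger_force: 0.0
```

```bash
python3 - <<'E'
from h import *
go((.4300,-.0812,.034,4.9))
E
```

```text
tcp [ 0.4306 -0.0819  0.084 ] yaw 4.87 w 0.706 F [ 0.5 -1.2  0.2] t 31.3
(0.43, -0.0812, 0.034, 4.9) -> [ 0.0008 -0.0006  0.05  ] turn -0.0
```

Request:
play_rows --plan '[[0.4,[0.0007,-0.0005,0.025],0],[0.4,[0.0007,-0.0005,0.049],0],[0.4,[0.0007,-0.0005,0.049],0],[0.4,[0.0007,-0.0005,0.049],0],[0.4,[0.0007,-0.0005,0.049],0],[0.4,[0.0007,-0.0005,0.049],0]]'

```text
clock: 31.8
tool_pos: [0.4301, -0.081, 0.0356]
tcp_rot: [[-0.085, 0.996, 0.003], [0.996, 0.085, -0.001], [-0.001, 0.002, -1.0]]
force: [-0.9, 0.1, 0.1]
width: 0.698
finger_force: 0.0
```

Request:
play_rows --plan '[[-0.4,[0,0,0],0],[-0.4,[0,0,0],0],[-0.4,[0,0,0],0],[-0.4,[0,0,0],0],[-0.4,[0,0,0],0],[-0.4,[0,0,0],0],[-0.4,[0,0,0],0]]'

```text
clock: 32.38
tool_pos: [0.4294, -0.0806, 0.0343]
tcp_rot: [[-0.085, 0.996, 0.001], [0.996, 0.085, -0.0], [-0.0, 0.001, -1.0]]
force: [1.4, 0.6, 2.5]
width: 0.409
finger_force: 14.5
```

```bash
python3 - <<'E'
from h import *
go((.558,-.1726,.12,4.9),(.558,-.1726,.038,4.9))
E
```

```text
tcp [ 0.4294 -0.0806  0.0343] yaw 4.89 w 0.409 F [1.4 0.6 2.5] t 32.3833
(0.558, -0.1726, 0.12, 4.9) -> [-0.1027  0.1203 -0.0856] turn -0.0
(0.558, -0.1726, 0.038, 4.9) -> [-0.1026  0.1203 -0.0036] turn -0.0
```

Request:
play_rows --plan '[[-0.4,[0,0,-0.03],0],[-0.4,[0,0,-0.06],0],[-0.4,[0,0,-0.085],0],[-0.4,[0,0,-0.085],0],[-0.4,[-0.026,0.03,-0.085],0],[-0.4,[-0.052,0.06,-0.085],0],[-0.4,[-0.078,0.09,-0.085],0],[-0.4,[-0.1025,0.1203,-0.085],0],[-0.4,[-0.1025,0.1203,-0.085],0],[-0.4,[-0.1025,0.1203,-0.085],0]]'

```text
clock: 33.22
tool_pos: [0.5578, -0.1729, 0.1171]
tcp_rot: [[-0.085, 0.996, -0.002], [0.996, 0.085, 0.001], [0.001, -0.002, -1.0]]
force: [-0.9, -0.3, -0.4]
width: 0.411
finger_force: 14.6
```

Request:
play_rows --plan '[[-0.4,[0,0,0],0],[-0.4,[0,0,0.025],0],[-0.4,[0,0,0.05],0],[-0.4,[0,0,0.07],0],[-0.4,[0,0,0.07],0],[-0.4,[0,0,0.07],0],[-0.4,[0,0,0.07],0]]'

```text
clock: 33.8
tool_pos: [0.558, -0.1723, 0.0506]
tcp_rot: [[-0.086, 0.996, 0.001], [0.996, 0.086, -0.001], [-0.001, 0.001, -1.0]]
force: [0.5, 0.2, 0.2]
width: 0.41
finger_force: 14.6
```

```bash
python3 - <<'E'
from h import *
go((.558,-.1726,.0388,4.9))
E
```

```text
tcp [ 0.558  -0.1723  0.0506] yaw 4.91 w 0.41 F [0.5 0.2 0.2] t 33.8
(0.558, -0.1726, 0.0388, 4.9) -> [-0.0003 -0.      0.0118] turn 0.0
```

Request:
play_rows --plan '[[-0.4,[0,0,0.008],0],[-0.4,[0,0,0.011],0],[-0.4,[0,0,0.011],0],[-0.4,[0,0,0.011],0],[-0.4,[0,0,0.011],0],[0.4,[0,0,0.011],0],[0.4,[0,0,0.011],0],[0.4,[0,0,0.011],0],[0.4,[0,0,0.011],0]]'

```text
clock: 34.55
tool_pos: [0.5576, -0.1723, 0.038]
tcp_rot: [[-0.085, 0.996, -0.0], [0.996, 0.085, 0.0], [0.0, -0.0, -1.0]]
force: [0.4, 0.8, -0.6]
width: 0.686
finger_force: 0.0
```

Request:
play_rows --plan '[[0.4,[0,0,-0.03],0],[0.4,[0,0,-0.06],0],[0.4,[0,0,-0.095],0],[0.4,[0,0,-0.13],0],[0.4,[0,0,-0.17],0],[0.4,[-0.03,-0.03,-0.17],0],[0.4,[-0.06,-0.06,-0.17],0],[0.4,[-0.09,-0.09,-0.17],0],[0.4,[-0.12,-0.12,-0.17],0],[0.4,[-0.14,-0.14,-0.17],0]]'

```text
clock: 35.38
tool_pos: [0.4281, -0.3256, 0.2082]
tcp_rot: [[-0.084, 0.996, -0.0], [0.996, 0.084, -0.0], [-0.0, -0.0, -1.0]]
force: [0.3, 0.4, -0.4]
width: 0.703
finger_force: 0.0
```

Request:
play_rows --plan '[[0.4,[-0.03,-0.02,0],0],[0.4,[-0.06,-0.04,0],0],[0.4,[-0.09,-0.06,0],0],[0.4,[-0.12,-0.08,0],0],[0.4,[-0.15,-0.1,0],0],[0.4,[-0.18,-0.12,0],0],[0.4,[-0.2,-0.13,0],0],[0.4,[-0.2,-0.13,0],0],[0.4,[-0.2,-0.13,0],0],[0.4,[-0.2,-0.13,0],0]]'

```text
clock: 36.22
tool_pos: [0.3182, -0.5333, 0.208]
tcp_rot: [[-0.086, 0.996, -0.0], [0.996, 0.086, 0.001], [0.001, 0.0, -1.0]]
force: [0.1, -0.0, 0.8]
width: 0.697
finger_force: 0.0
```

```bash
python3 - <<'E'
from lookw import *
m=((P[...,2]>.05)&(P[...,2]<.066)).astype(np.uint8); m[:,:280]=0; m[:,360:]=0; m[:130]=0;m[210:]=0
n,l,st,ce=cv2.connectedComponentsWithStats(m)
for i in range(1,n):
    if st[i,4]>30: print("slab",ce[i].round(1),P[l==i].mean(0).round(4))
go()
cv2.imwrite("pics/end.png",np.hstack([cv2.resize(p[120:270,220:420],(400,300)),cv2.resize(s[140:290,230:430],(400,300))]))
E
```

```text
rest ((0.42568567395210266, -0.35696637630462646), (0.10345101356506348, 0.07579807937145233), 81.86756896972656)
wax/stop z>19.5 ((0.426446795463562, -0.355876624584198), (0.05151272192597389, 0.033614080399274826), 82.28099822998047)
slab [317.5 152.1] [ 0.6497 -0.1901  0.0573]
slab [332.4 185.7] [ 0.5647 -0.2249  0.0573]
slab [311.5 188.5] [ 0.5593 -0.1733  0.0571]
tcp [ 0.3185 -0.5331  0.2083] yaw 4.97 w 0.697 F [-0.4  0.4 -0.1] t 36.3167
```

View pics/end.png

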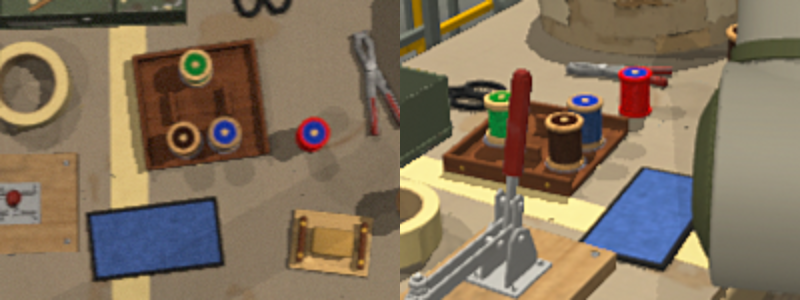

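The final view shows all three spools upright, within 2 mm of where they started (limit 12 mm). The wax is centred on the rest and the gripper is clear, so I'm handing in.

```bash
python3 -c "
from rig import job
print(job.sign_off())"
```

```text
the job is handed in; nothing more can be done
None
```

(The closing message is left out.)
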